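Pin the noodle machine down by feel

ROBOT

A 7-joint arm with a two-finger parallel gripper is mounted at the origin on the work surface. World frame = base frame: x ahead of the robot, y to its left, z up, the work surface at z = 0. Lengths are in m, angles in degrees, forces in N, time in s.
With the tool pointing down it reaches from about 0.425 to 0.875 m from the base axis. Payload 4.7 kg.
Tool frame: the origin (TCP) lies on the centre line of the jaws, within the pads' length; the fingertips stand env.nose_length ahead of it and the grasp point (between the pads) lies 8 mm behind it (env.nose_length is the distance from the TCP to the fingertips, in m); y points along the fingers, z is the direction in which the jaws open and shut, and the axes are right-handed (so a half turn about y gives the same grasp; the last joint's range is limited). The gripper opens to 87 mm and grips with 3 to 60 N. Pads are 19 mm wide; open, the fingers measure 117 mm over their backs; the gripper's body (75 mm by 190 mm) begins 51 mm behind the grasp point.
Start: joints at [77.298, 18.392, -4.016, 83.108, 1.295, 78.541, -3.26], TCP at [0.152, -0.632, 0.208] pointing down, gripper open.
Joint ranges: [-163.93, 163.93], [-17.29, 119.83], [-79.2, 71.16], [3.27, 140.29], [-89.18, 269.18], [5.43, 117.66], [-154.24, 154.24]. Speed limits (degrees/s): [147.25, 147.25, 180, 180, 180, 180, 180].

INTERFACE

Orientations are given as [roll, pitch, yaw] about the fixed x, y, z axes, in that order (R = Rz(yaw) Ry(pitch) Rx(roll)).
In Python, from cell import env, read_camera, camera_info, job, models gives the robot as it stands.
- The arm moves only by the tool move_arm, never from a script. Its argument "moves" is a list of rows, each a list of 6 numbers: the shift along the tool's x, y, z in mm, then the turn, a rotation vector about the tool's x, y, z in degrees. In form: [[x, y, z, ax, ay, az], ...]. A call has 1 to 20 rows; each row is the pose to reach, as a shift and turn from the pose commanded when the call began, along the tool's axes at that moment; what a row does not reach only later rows make up. A row lasts 1/12 s, in which the tool goes at most 41.7 mm and 7.16 degrees, less where a joint would pass 70% of its speed; a pose out of reach is approached as far as the arm can. A call with a gripper value outside its range is refused whole. "claw" is the finger opening in mm, from 0 to 87, set as the call begins (left out, the last holds). The fingers move at their own pace and stop on an object; "newtons" is the grip in N (left out, the last holds). Time passes only in rows, so rows that repeat a pose let the fingers close. It gives the time, the measured TCP pose, the force and the opening at its end, in the units of the state.
- env.get_obs(): the state, without advancing time (a new reading comes with each control period).
- read_camera(name): name is "scene" or "top"; returns (picture, depth): 480x640x3 uint8, red, green, blue; 480x640 float32, m along the optical axis (not along the pixel's ray), 0 where there is no reading.
- camera_info(name): a dict with "fx", "fy", "cx", "cy" (pixels), "distortion" ([k1, k2, p1, p2, k3] as OpenCV has them; the pictures are not rectified), "R" (3x3) and "t" (3): a world point X has camera coordinates R X + t. Camera axes: x right, y down, z forward; pixel columns grow to the right and rows downward; lengths in m; the calibration is good to about 2 mm. A picture is of the moment at which its call begins. camera_info takes no time and is no camera call.
- job.sign_off(): hands the job in, once; it reports no verdict.
Trained networks look in the newest picture that a camera, given by its name, has taken for a name from the list of things; names that differ only in an ending like _2 or _b are one class to them, and where a whole thing is asked for, a point or a joint stands for the part that bears it (a point fixed in the world has none). Each returns a list of dicts, best first, with "score" (0 to 1); they miss things now and then, are a little off and sometimes report something else, mostly with a low value. They report only what shows in the picture. A call takes as long as a camera call. They do not tell look-alikes from the thing itself.
- models.spot_in(target, camera): "point" ([x, y, z] in m, in world coordinates, good to about 4 mm: the middle of the surface that is visible of it).
- models.cut_out(target, camera): "mask" (480x640 bool, what is visible of it).
The state is a dict: "time_s": time; "qpos": joint angles; "joint_velocities": joint speeds; "effort": joint torques, N m; "tool_pos": TCP position; "tool_rot": TCP orientation; "force": force on the tool from outside, world axes, zero at the start; "wrist_torque": the same for the moment, N m; "grip_width": finger opening in m.
Only numpy, scipy, OpenCV 4.12 (cv2) and the standard library are available. Lean on these libraries where they do the work, as an engineer would, in place of code of your own. Each camera call takes 0.05 s, during which the arm holds its last target.

TASK

Pin the noodle machine to its board: take the steel hold-down pin out of the wooden tool block, put it down the slot in the machine's foot, feel along the slot with light pressure for the hole hidden underneath, and push the pin fully home there so that its collar sits flat on the foot. Never push hard on the machine; then let go, and leave the pick, the brush, the soup bowl and the tape dispenser where they stand.

Things in the scene. Friction and masses are not known exactly. Their poses are not given: they have to be found in the camera images.
- machine: Hand-cranked noodle machine fixed on a wooden board 240 x 400 x 36 mm. Origin: centre of the board's underside; z up, y along the rollers, away from the crank. At the +y end a flat grey cast foot lies on the board: x -56 to 56, y 60 to 167 mm, 20 mm thick, top at z = 56 mm. The machine's side cheek stands at y = 55 mm and rises to z = 164 mm; a dial stands out 12 mm from it at z 79 to 113 mm
- slot_mid (a point): Middle of the straight slot that goes down through the foot, at the level of the foot's top face (x 0, y 135, z 56 mm in the machine's frame). The slot is 64 mm long, along the x axis (-32 to 32 mm), and 15 mm wide in y. Inside it two thin black rubber dust lips against flour hide what is below; they give way to the pin without resistance
- face_mid (a point): Point straight below slot_mid on the hidden face at the bottom of the slot, 20 mm below the foot's top. The face is a flat dark steel strip, jammed in place, with one round blind hole 14 mm wide and 24 mm deep. The hole lies on the slot's centre line, at -22 to 22 mm along x from this point: it differs every time, is not measured, and must be felt for
- pin_grip (a point): Centre of the knob of the steel hold-down pin, the point to grip; z up along the pin. Knob: upright ribbed dark steel cylinder, 23 mm across, 50 mm tall. The pin (about 160 g, 97 mm long over all) stands in one of the three holes of the tool block; which one varies. The knob's centre is 30 mm above the collar's underside and 72 mm above the shank's end
- pin_tip (a point): Centre of the lower end of the pin's shank; z up along the pin. Shank: 12 mm across, 42 mm long, end chamfered; above it a round collar 30 mm across, 5 mm thick, then the knob. With the shank's end standing on the hidden face, the collar is 22 mm above the foot; with the pin home, the collar lies on the foot and the shank's end is 14 mm above the board's underside
- block: Fixed dark wooden tool block, 70 x 180 x 50 mm, origin at the centre of its underside. Three upright holes, 15 mm wide and 44 mm deep, in a row along its y axis at y = -56, 0 and 56 mm. The pin, the pick and the brush stand in them in varying order; the pin's collar rests on the block's top
- pick_mid (a point): Middle of the handle of a roller-cleaning pick, a slim turned light wooden handle 18 mm wide, 72 mm tall with a brass ferrule, standing in the block; leave it there
- brush_mid (a point): Middle of a small flour brush, standing in the block with its bristles up, 36 mm wide, 54 mm tall above the block; leave it there
- bowl: White soup bowl, 140 mm wide, 55 mm tall, origin under its centre; leave alone
- tape: Grey tape dispenser, 120 x 50 x 76 mm, origin under its centre; leave alone
Mind the look-alikes: they are no part of the job. What is shaped like the part that bears pin_grip but purple or red is not meant.

How it is judged:
By the outcome, as a careful person would: the job done as asked, in the order asked, and still so for the second after the job is handed in, with the robot touching nothing.
It also fails if it takes over 72 s, if anything falls off the work surface, if the arm or the gripper's body presses on something with over 40 N, if the wrist force passes 120 N, or if a joint passes its speed limit or range.

## Working session

There is one attempt and no reset: what is moved stays moved. The work goes in short steps, Python scripts to look and compute and a tool call to move; the robot and the scene stay as the last step left them, time stands still between calls to the robot, and variables do not carry over. Pictures are saved under pics/ and viewed, and the job is handed in when it is done.

Besides the shell and the picture viewer there is one more tool, called by a JSON object that holds its "op" and its "data". move_arm: Moves the arm, as the interface text tells. Its arguments: {"type":"object","properties":{"moves":{"type":"array","items":{"type":"array","items":{"type":"number"}}},"claw":{"type":"number"},"newtons":{"type":"number"}},"required":["moves"]}

```bash
mkdir -p pics; ls
python3 - <<'E'
from cell import env, read_camera, camera_info, job, models
import cv2, numpy as np
for c in ("scene","top"):
    p,d=read_camera(c); cv2.imwrite(f"pics/{c}0.png",p[:,:,::-1]); np.save(f"pics/{c}0.npy",d)
    i=camera_info(c); print(c,i)
o=env.get_obs(); print(o, env.nose_length)
for c in ("scene","top"):
  for n in ("pin_grip","machine","slot_mid","block","pick_mid","brush_mid"):
    print(c,n,[(np.round(r["point"],4),round(r["score"],2)) for r in models.spot_in(n,c)][:4])
E
```

```text
pics
scene {'fx': 517.2493918328603, 'fy': 517.2493918328603, 'cx': 318.7278065601821, 'cy': 236.9611500906063, 'distortion': array([-0.07801587,  0.        ,  0.        ,  0.        ,  0.        ]), 'R': array([[-0.77351644,  0.63368317,  0.01086098],
       [ 0.53793344,  0.66550625, -0.51742541],
       [-0.33511182, -0.39439457, -0.85565939]]), 't': array([ 0.26165524, -0.39350517,  1.15139382])}
top {'fx': 487.41712580033726, 'fy': 487.41712580033726, 'cx': 321.9709429144252, 'cy': 240.86234677260737, 'distortion': array([-0.03879503,  0.        ,  0.        ,  0.        ,  0.        ]), 'R': array([[-0.02436471, -0.99948971,  0.02065628],
       [-0.99838408,  0.02326628, -0.05184508],
       [ 0.05133802, -0.02188609, -0.99844149]]), 't': array([0.2024381 , 0.50513173, 0.9203683 ])}
{'time_s': 0.1, 'qpos': array([77.298108  , 18.43425606, -4.0142073 , 83.16852571,  1.29699228,
       78.53950823, -3.26330742]), 'joint_velocities': array([ 0.10894323, -0.06112801,  0.04382346, -0.10106349,  0.00059343,
       -0.00183335, -0.04264924]), 'effort': array([-2.73965861e-04, -4.9257
[... 621 characters left out ...]
lock [(array([0.4841, 0.3455, 0.051 ]), 0.85)]
scene pick_mid [(array([0.4712, 0.3354, 0.0921]), 0.8)]
scene brush_mid [(array([0.4772, 0.2795, 0.1054]), 0.81)]
top pin_grip [(array([0.3815, 0.3765, 0.0964]), 0.72), (array([0.4605, 0.3843, 0.104 ]), 0.68), (array([0.385 , 0.4514, 0.0896]), 0.63), (array([ 0.5846, -0.0554,  0.0703]), 0.45)]
top machine [(array([ 0.5821, -0.0542,  0.0716]), 0.61)]
top slot_mid [(array([ 0.5813, -0.0553,  0.0731]), 0.73)]
top block [(array([0.467 , 0.3287, 0.0518]), 0.79)]
top pick_mid [(array([0.4652, 0.3291, 0.1242]), 0.7), (array([0.5254, 0.4734, 0.0596]), 0.17)]
top brush_mid [(array([0.4745, 0.2793, 0.1058]), 0.57), (array([0.4674, 0.3292, 0.0539]), 0.45)]
```

View pics/scene0.png

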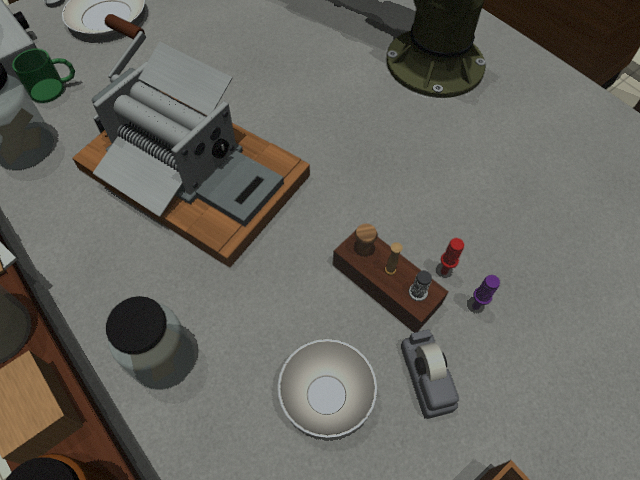

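View pics/top0.png

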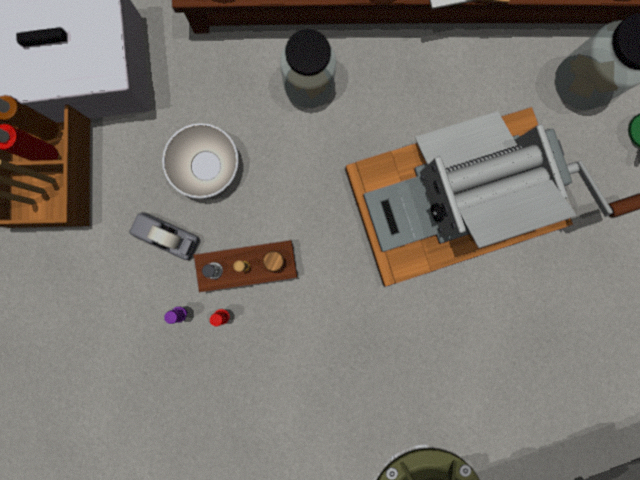

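Candidates for the pin: dark grey knob standing in the block at scene (421,284); red (453,252) and purple (486,290) are loose look-alikes. The dark grey one in the block is the match. I'll check it in a close crop and measure.

```bash
cat > h.py <<'E'
import numpy as np, cv2
from cell import env, read_camera, camera_info, job, models
def deproj(c,uv,d):
    i=camera_info(c);K=np.array([[i['fx'],0,i['cx']],[0,i['fy'],i['cy']],[0,0,1]])
    n=cv2.undistortPoints(np.float64(uv).reshape(-1,1,2),K,i['distortion']).reshape(-1,2)
    d=np.atleast_1d(d)[:,None]
    X=np.hstack([n*d,d]); return (X-i['t'])@i['R']
def ray_z(c,uv,z):
    i=camera_info(c)
    a=deproj(c,uv,np.ones(len(np.reshape(uv,(-1,2))))); o=-i['R'].T@i['t']
    v=a-o; return o+v*((z-o[2])/v[:,2])[:,None]
def proj(c,X):
    i=camera_info(c);K=np.array([[i['fx'],0,i['cx']],[0,i['fy'],i['cy']],[0,0,1]])
    return cv2.projectPoints(np.float64(X).reshape(-1,1,3),cv2.Rodrigues(i['R'])[0],i['t'],K,i['distortion'])[0].reshape(-1,2)
E
python3 - <<'E'
from h import *
for c,boxes in (("scene",[(185,140,315,260),(390,255,450,315)]),("top",[(350,170,450,290),(190,240,300,295)])):
    im=cv2.imread(f"pics/{c}0.png"); d=np.load(f"pics/{c}0.npy")
    out=[]
    for (a,b,e,f) in boxes:
        cr=cv2.resize(im[b:f,a:e],None,fx=4,fy=4,interpolation=cv2.INTER_CUBIC); cv2.imwrite(f"pics/{c}_{a}.png",cr)
    # points cloud
    v,u=np.mgrid[0:480,0:640]; uv=np.stack([u.ravel(),v.ravel()],1); P=deproj(c,uv,d.ravel()).reshape(480,640,3)
    np.save(f"pics/{c}_P.npy",P)
    a,b,e,f=boxes[0]
    sub=P[b:f,a:e].reshape(-1,3); h=np.histogram(sub[:,2],bins=np.arange(-.01,.18,.005)); print(c,[(round(x,3),n) for n,x in zip(*h) if n>20])
E
```

```text
scene [(np.float64(-0.005), np.int64(1612)), (np.float64(0.0), np.int64(3094)), (np.float64(0.005), np.int64(157)), (np.float64(0.01), np.int64(184)), (np.float64(0.015), np.int64(177)), (np.float64(0.02), np.int64(193)), (np.float64(0.025), np.int64(199)), (np.float64(0.03), np.int64(685)), (np.float64(0.035), np.int64(3649)), (np.float64(0.04), np.int64(215)), (np.float64(0.045), np.int64(384)), (np.float64(0.05), np.int64(1078)), (np.float64(0.055), np.int64(2311)), (np.float64(0.06), np.int64(97)), (np.float64(0.065), np.int64(114)), (np.float64(0.07), np.int64(93)), (np.float64(0.075), np.int64(86)), (np.float64(0.08), np.int64(92)), (np.float64(0.085), np.int64(86)), (np.float64(0.09), np.int64(101)), (np.float64(0.095), np.int64(105)), (np.float64(0.1), np.int64(103)), (np.float64(0.105), np.int64(122)), (np.float64(0.11), np.int64(138)), (np.float64(0.115), np.int64(60)), (np.float64(0.12), np.int64(66)), (np.float64(0.125), np.int64(58)), (np.float64(0.13), np.int64(58)), (np.float64(0.135), np.int64(58)), (np.float64(0.14), np.int64(57)), (np.float64(0.145), np.int64(31)), 
[... 594 characters left out ...]
t64(39)), (np.float64(0.065), np.int64(54)), (np.float64(0.07), np.int64(42)), (np.float64(0.075), np.int64(38)), (np.float64(0.08), np.int64(48)), (np.float64(0.085), np.int64(59)), (np.float64(0.09), np.int64(53)), (np.float64(0.095), np.int64(60)), (np.float64(0.1), np.int64(82)), (np.float64(0.105), np.int64(110)), (np.float64(0.11), np.int64(81)), (np.float64(0.115), np.int64(38)), (np.float64(0.12), np.int64(46)), (np.float64(0.125), np.int64(47)), (np.float64(0.13), np.int64(46)), (np.float64(0.135), np.int64(67)), (np.float64(0.14), np.int64(77)), (np.float64(0.145), np.int64(44)), (np.float64(0.15), np.int64(50)), (np.float64(0.155), np.int64(41)), (np.float64(0.16), np.int64(173))]
```

View pics/scene_185.png

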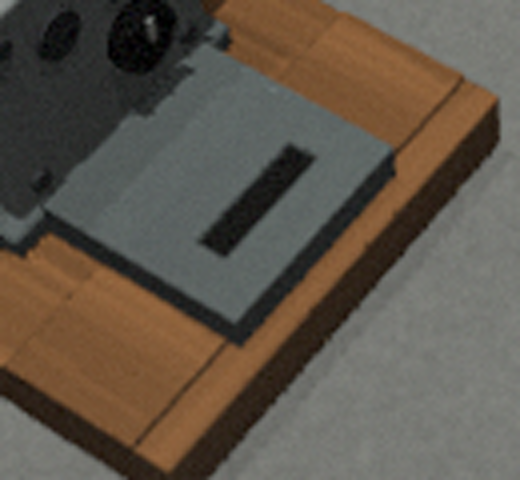

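View pics/scene_390.png

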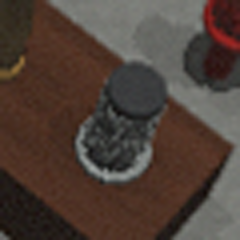

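View pics/top_350.png

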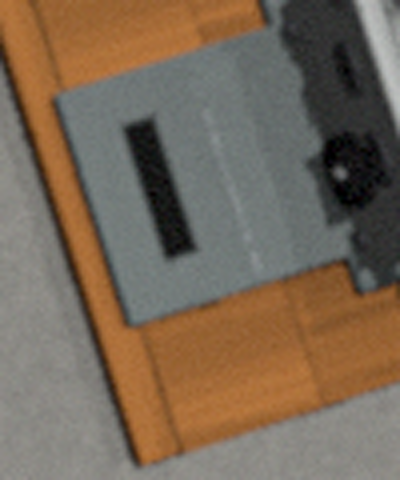

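View pics/top_190.png

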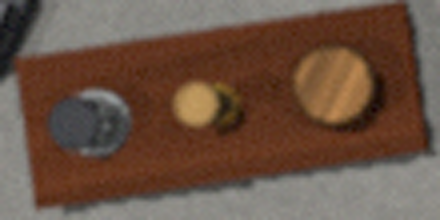

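The crop shows the pin at crop-scene (130,95), dark ribbed knob with a light collar, in the outer block hole; the pick is in the middle hole and the brush at the other end. The slot is clear in both views. Next I'll measure slot, block and knob.

Run:
```python
from h import *
for c,(a,b,e,f),kb in (("scene",(230,170,268,208),(405,262,440,305)),("top",(376,192,404,240),(198,258,226,282))):
    im=cv2.imread(f"pics/{c}0.png"); g=cv2.cvtColor(im,cv2.COLOR_BGR2GRAY)
    S=8
    cr=cv2.resize(g[b:f,a:e],None,fx=S,fy=S,interpolation=cv2.INTER_CUBIC)
    t,m=cv2.threshold(cr,0,255,cv2.THRESH_BINARY_INV+cv2.THRESH_OTSU)
    n,l,st,ce=cv2.connectedComponentsWithStats(m); 
    k=1+np.argmax(st[1:,4]); ct=cv2.findContours((l==k).astype(np.uint8),0,2)[0][0].reshape(-1,2)
    uv=(ct+0.5)/S-0.5+[a,b]
    W=ray_z(c,uv,0.056)[:,:2]*1000
    r=cv2.minAreaRect(W.astype(np.float32)); print(c,"slot thr",t,r, "boxpts",np.round(cv2.boxPoints(r),1).tolist(),"mean",W.mean(0))
    P=np.load(f"pics/{c}_P.npy")
    # foot top
    # block top pts
    kp=P[kb[1]:kb[3],kb[0]:kb[2]].reshape(-1,3); top=kp[(kp[:,2]>0.098)&(kp[:,2]<.112)]
    print("knob top n",len(top),np.round(top.mean(0),4), "max z",kp[:,2].max())
    for nm in ("pin_grip","block"):
        for q in models.cut_out(nm,c)[:4]:
            M=q["mask"]; v,u=np.nonzero(M); 
            print(nm,round(q["score"],2),len(u),u.mean().round(1),v.mean().round(1))
            if nm=="block":
                Q=P[M]; Q=Q[abs(Q[:,2]-.05)<.008]; rr=cv2.minAreaRect((Q[:,:2]*1000).astype(np.float32)); print("block rect",rr,Q[:,2].mean())
```

```text
scene slot thr 63.0 ((549.7514038085938, 66.67412567138672), (65.34062194824219, 15.851097106933594), 16.794410705566406) boxpts [[516.2000122070312, 64.80000305175781], [520.7999877929688, 49.599998474121094], [583.2999877929688, 68.5], [578.7000122070312, 83.69999694824219]] mean [550.42698461  66.11570463]
knob top n 205 [0.4606 0.3897 0.1045] max z 0.778749524226927
pin_grip 0.9 546 451.5 254.5
pin_grip 0.63 511 484.8 291.7
pin_grip 0.58 498 420.4 285.7
block 0.74 4682 387.5 280.9
block rect ((466.97760009765625, 333.2802734375), (73.00170135498047, 181.67153930664062), 7.619369983673096) 0.05025794074082282
top slot thr 74.0 ((549.0348510742188, 66.91988372802734), (64.77782440185547, 15.357192993164062), 16.317747116088867) boxpts [[515.7999877929688, 65.19999694824219], [520.0999755859375, 50.5], [582.2999877929688, 68.69999694824219], [578.0, 83.4000015258789]] mean [549.12770868  66.92001208]
knob top n 148 [0.4596 0.3876 0.1037] max z 0.9409408695968574
pin_grip 0.76 265 219.6 317.3
pin_grip 0.73 296 175.6 315.0
pin_grip 0.58 294 212.5 270.0
block 0.68 3179 244.9 265.5
block rect ((466.4496765136719, 333.66412353515625), (70.1986083984375, 179.0488739013672), 7.3818840980529785) 0.04918721122329417
```

```bash
cat >> h.py <<'E'
from scipy.spatial.transform import Rotation as Ro
def row(p,rpy,meas=None):
    """row to reach world pos p(m), rpy from measured pose (or given (pos,rpy))"""
    if meas is None:
        o=env.get_obs(); meas=(o['tool_pos'],o['tool_rot'])
    A=Ro.from_euler('xyz',meas[1],degrees=True); B=Ro.from_euler('xyz',rpy,degrees=True)
    return np.round(np.r_[A.inv().apply(np.array(p)-meas[0])*1000,(A.inv()*B).as_rotvec(degrees=True)],1)
def st():
    o=env.get_obs(); print(round(o['time_s'],2),np.round(o['tool_pos']*1000,1),np.round(o['tool_rot'],2),'F',np.round(o['force'],2),'T',np.round(o['wrist_torque'],2),'w',round(o['grip_width']*1000,1))
E
python3 - <<'E'
from h import *
st()
for p,y in (((.45,-.30,.33),-120),((.50,.10,.33),-90),((.46,.3885,.22),-82.5)): print(row(p,(-90,0,y)))
E
```

```text
0.9 [ 151.9 -632.   208. ] [ -89.99   -0.   -166.49] F [-0.51  0.53  0.25] T [-0.01  0.02  0.  ] w 86.7
[-367.5 -122.  -253.2   -0.   -46.5    0. ]
[-509.5 -122.1 -630.4   -0.   -76.5    0. ]
[-538.   -12.1 -920.3   -0.   -84.     0. ]
```

{"op": "move_arm", "data": {"moves": [[-367.5, -122, -253.2, 0, -46.5, 0], [-367.5, -122, -253.2, 0, -46.5, 0], [-367.5, -122, -253.2, 0, -46.5, 0], [-367.5, -122, -253.2, 0, -46.5, 0], [-367.5, -122, -253.2, 0, -46.5, 0], [-367.5, -122, -253.2, 0, -46.5, 0], [-367.5, -122, -253.2, 0, -46.5, 0], [-367.5, -122, -253.2, 0, -46.5, 0], [-367.5, -122, -253.2, 0, -46.5, 0], [-367.5, -122, -253.2, 0, -46.5, 0], [-367.5, -122, -253.2, 0, -46.5, 0], [-509.5, -122, -630.4, 0, -76.5, 0], [-509.5, -122, -630.4, 0, -76.5, 0], [-509.5, -122, -630.4, 0, -76.5, 0], [-509.5, -122, -630.4, 0, -76.5, 0], [-509.5, -122, -630.4, 0, -76.5, 0], [-509.5, -122, -630.4, 0, -76.5, 0], [-509.5, -122, -630.4, 0, -76.5, 0], [-509.5, -122, -630.4, 0, -76.5, 0], [-509.5, -122, -630.4, 0, -76.5, 0]], "claw": 50}}

```text
time_s: 2.57
tool_pos: [0.4956, 0.0707, 0.3303]
tool_rot: [-89.9, -0.1, -90.0]
force: [0.6, -1.1, -0.7]
grip_width: 0.0501
```

Run:
```python
from h import *
st()
for p,y in (((.46,.3885,.22),-82.5),((.46,.3885,.22),-82.5)): print(row(p,(-90,0,y)))
```

```text
2.57 [495.6  70.7 330.3] [-8.993e+01 -7.000e-02 -9.001e+01] F [ 0.57 -1.14 -0.68] T [-0.05 -0.2  -0.05] w 50.1
[-3.179e+02  1.099e+02 -3.590e+01 -1.000e-01 -7.500e+00  1.000e-01]
[-3.179e+02  1.099e+02 -3.590e+01 -1.000e-01 -7.500e+00  1.000e-01]
```

{"op": "move_arm", "data": {"moves": [[-317.9, 60, -35.9, 0, -7.5, 0], [-317.9, 60, -35.9, 0, -7.5, 0], [-317.9, 60, -35.9, 0, -7.5, 0], [-317.9, 60, -35.9, 0, -7.5, 0], [-317.9, 60, -35.9, 0, -7.5, 0], [-317.9, 60, -35.9, 0, -7.5, 0], [-317.9, 60, -35.9, 0, -7.5, 0], [-317.9, 60, -35.9, 0, -7.5, 0], [-317.9, 80, -35.9, 0, -7.5, 0], [-317.9, 110, -35.9, 0, -7.5, 0], [-317.9, 110, -35.9, 0, -7.5, 0], [-317.9, 110, -35.9, 0, -7.5, 0]]}}

```text
time_s: 3.57
tool_pos: [0.4596, 0.3856, 0.2188]
tool_rot: [-90.1, -0.1, -82.5]
force: [-0.2, 0.1, -0.2]
grip_width: 0.0495
```

Run:
```python
from h import *
for p,y in (((.46,.3885,.077),-82.5),): print(row(p,(-90,0,y)))
p,d=read_camera("scene"); cv2.imwrite("pics/s1.png",cv2.resize(p[180:380,320:560],None,fx=3,fy=3)[:,:,::-1]); st()
```

```text
[-3.100e+00  1.418e+02  1.200e+00  1.000e-01 -0.000e+00  1.000e-01]
3.62 [460.4 386.2 220.4] [-9.000e+01 -1.000e-02 -8.255e+01] F [0.17 0.62 0.58] T [ 0.01 -0.13 -0.05] w 49.9
```

View pics/s1.png

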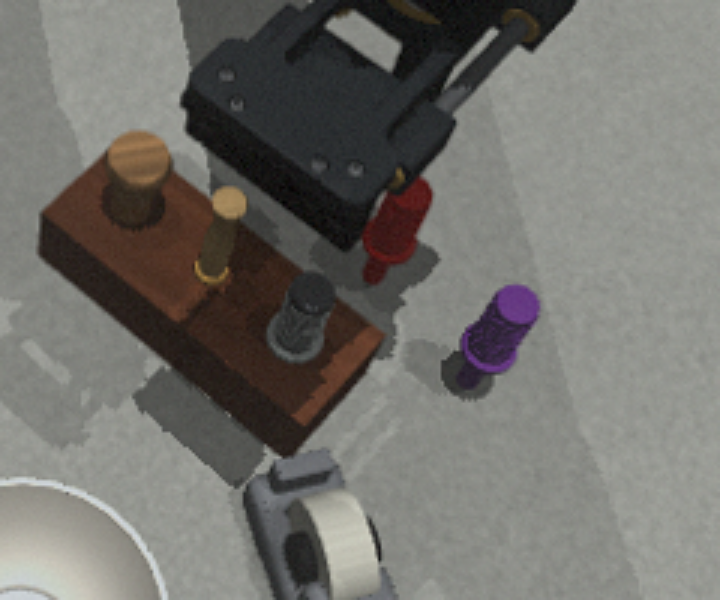

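{"op": "move_arm", "data": {"moves": [[-2, 40, 0, 0, 0, 0], [-2, 75, 0, 0, 0, 0], [-2, 100, 0, 0, 0, 0], [-2, 120, 0, 0, 0, 0], [-2, 135, 0, 0, 0, 0], [-2, 142, 0, 0, 0, 0], [-2, 142, 0, 0, 0, 0], [-2, 142, 0, 0, 0, 0]]}}

```text
time_s: 4.28
tool_pos: [0.4606, 0.3892, 0.0793]
tool_rot: [-89.9, 0.1, -82.5]
force: [-0.1, 0.4, -0.1]
grip_width: 0.0502
```

Run:
```python
from h import *
st()
for c in("scene","top"):
    p,d=read_camera(c); cv2.imwrite(f"pics/{c}2.png",cv2.resize(p[180:380,340:540] if c=="scene" else p[180:380,120:320],None,fx=3,fy=3)[:,:,::-1])
st()
```

```text
4.28 [460.6 389.2  79.3] [-8.991e+01  6.000e-02 -8.252e+01] F [-0.07  0.42 -0.1 ] T [-0.02 -0.15 -0.02] w 50.2
4.38 [460.6 389.6  79.7] [-8.986e+01  8.000e-02 -8.250e+01] F [ 0.29 -1.1   0.13] T [-0.01 -0.13 -0.01] w 49.9
```

View pics/scene2.png

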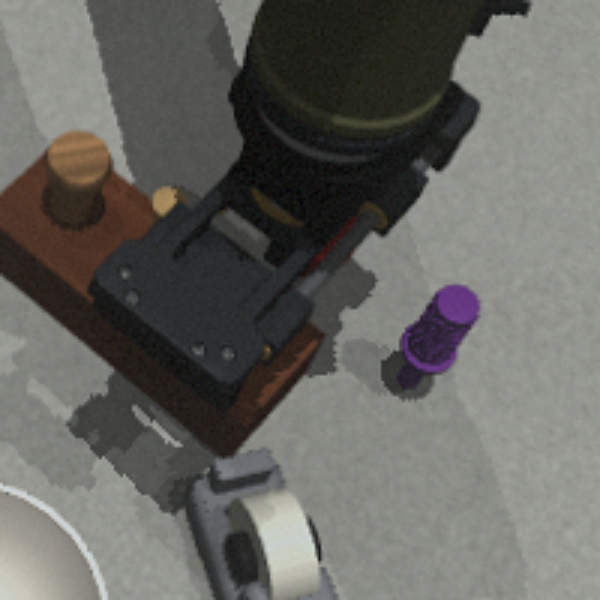

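View pics/top2.png

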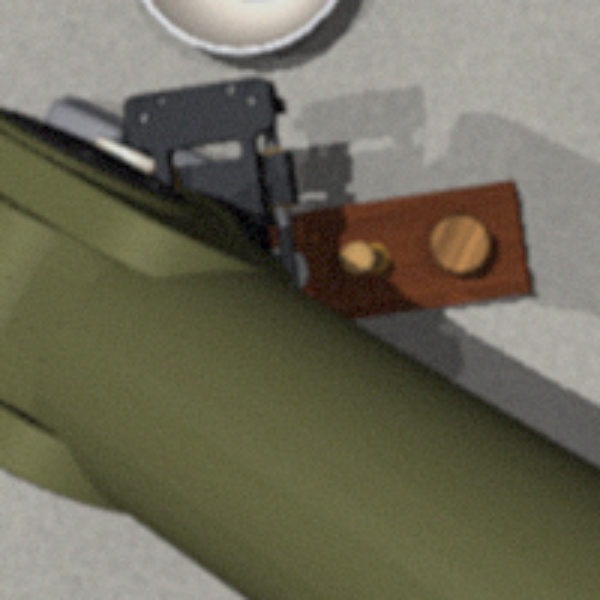

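{"op": "move_arm", "data": {"moves": [[0, 2, 0, 0, 0, 0], [0, 2, 0, 0, 0, 0], [0, 2, 0, 0, 0, 0], [0, 2, 0, 0, 0, 0], [0, 2, 0, 0, 0, 0], [0, 2, 0, 0, 0, 0], [0, 2, 0, 0, 0, 0], [0, 2, 0, 0, 0, 0]], "claw": 10, "newtons": 40}}

```text
time_s: 5.05
tool_pos: [0.4596, 0.3887, 0.0759]
tool_rot: [-90.0, -0.0, -82.5]
force: [-1.6, 0.0, 0.3]
grip_width: 0.0216
```

Run:
```python
from h import *
st()
```

```text
5.05 [459.6 388.7  75.9] [-90.    -0.   -82.48] F [-1.55  0.04  0.31] T [-0.06 -0.03 -0.06] w 21.6
```

{"op": "move_arm", "data": {"moves": [[0, -8, 0, 0, 0, 0], [0, -20, 0, 0, 0, 0], [0, -40, 0, 0, 0, 0], [0, -65, 0, 0, 0, 0], [0, -95, 0, 0, 0, 0], [0, -130, 0, 0, 0, 0], [0, -160, 0, 0, 0, 0], [0, -160, 0, 0, 0, 0], [0, -160, 0, 0, 0, 0], [0, -160, 0, 0, 0, 0]]}}

```text
time_s: 5.88
tool_pos: [0.4595, 0.3883, 0.2358]
tool_rot: [-90.0, -0.0, -82.5]
force: [-0.1, -0.9, -0.4]
grip_width: 0.022
```

Run:
```python
from h import *
p,d=read_camera("scene"); cv2.imwrite("pics/s3.png",cv2.resize(p[120:380,320:580],None,fx=2.3,fy=2.3)[:,:,::-1]); st()
p,d=read_camera("top"); cv2.imwrite("pics/t3.png",p[:,:,::-1]); st()
# start of slot, tip 25 mm above foot
for y in (-73.5,): print(row((.5493,.0668,.056+.0685+.03),(-90,0,y)))
```

```text
5.93 [459.3 387.9 235. ] [-9.007e+01 -8.000e-02 -8.249e+01] F [-0.    0.37 -1.21] T [-0.03 -0.11 -0.02] w 21.9
5.98 [459.2 387.8 234.5] [-9.011e+01 -9.000e-02 -8.249e+01] F [ 0.21 -1.08 -1.5 ] T [-0.08 -0.13 -0.01] w 22.2
[ 3.299e+02  8.040e+01  4.750e+01  1.000e-01 -9.000e+00  1.000e-01]
```

View pics/s3.png

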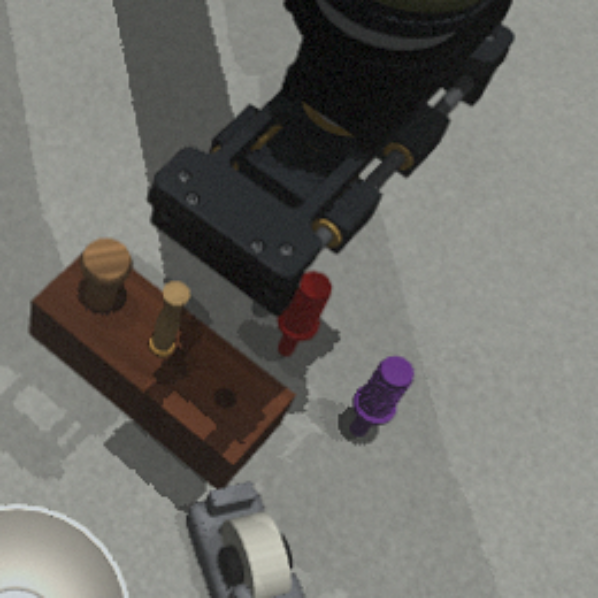

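View pics/t3.png

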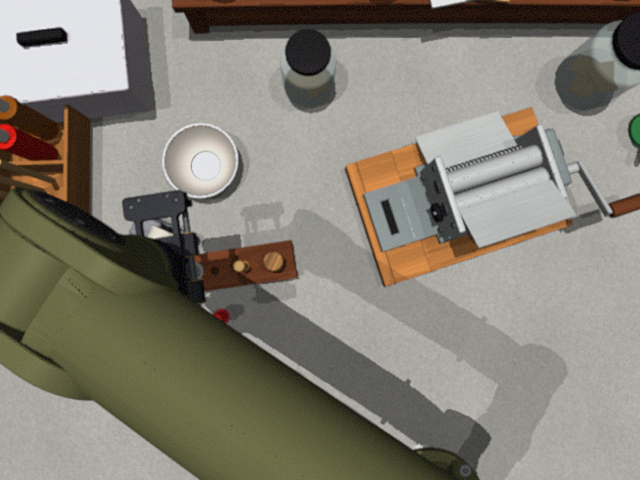

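Pin is out of the block (empty hole at (222,397) in the crop) and the pick and brush are undisturbed. Carrying it over.

{"op": "move_arm", "data": {"moves": [[30, 0, 5, 0, -1, 0], [65, 0, 10, 0, -2, 0], [105, 0, 16, 0, -4, 0], [145, 0, 22, 0, -6, 0], [185, 0, 28, 0, -8, 0], [225, 0, 34, 0, -9, 0], [260, 10, 39, 0, -9, 0], [290, 25, 43, 0, -9, 0], [315, 45, 46, 0, -9, 0], [330, 65, 47.5, 0, -9, 0], [330, 80, 47.5, 0, -9, 0], [330, 85, 47.5, 0, -9, 0], [330, 85, 47.5, 0, -9, 0], [330, 85, 47.5, 0, -9, 0]]}}

```text
time_s: 7.15
tool_pos: [0.5495, 0.0688, 0.1509]
tool_rot: [-90.0, 0.0, -73.4]
force: [0.1, 1.2, -1.0]
grip_width: 0.0218
```

Run:
```python
from h import *
for c in("scene","top"):
    p,d=read_camera(c); cv2.imwrite(f"pics/{c}4.png",cv2.resize(p[70:270,150:350] if c=="scene" else p[130:330,300:500],None,fx=3,fy=3,interpolation=cv2.INTER_CUBIC)[:,:,::-1])
    st()
```

```text
7.2 [550.   69.  151.6] [-8.995e+01  1.000e-02 -7.338e+01] F [ 0.7   0.07 -1.16] T [-0.   -0.08 -0.02] w 21.9
7.25 [550.3  68.9 151.9] [-8.991e+01 -1.000e-02 -7.339e+01] F [ 0.02  0.46 -1.24] T [-0.02 -0.12  0.06] w 22.1
```

View pics/scene4.png

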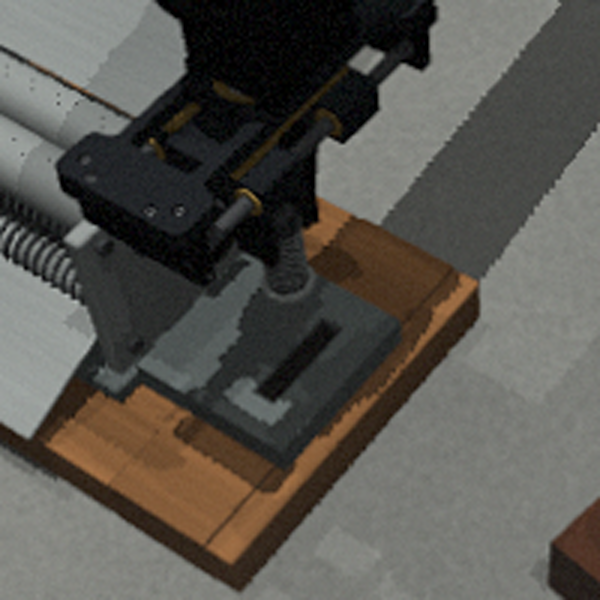

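View pics/top4.png

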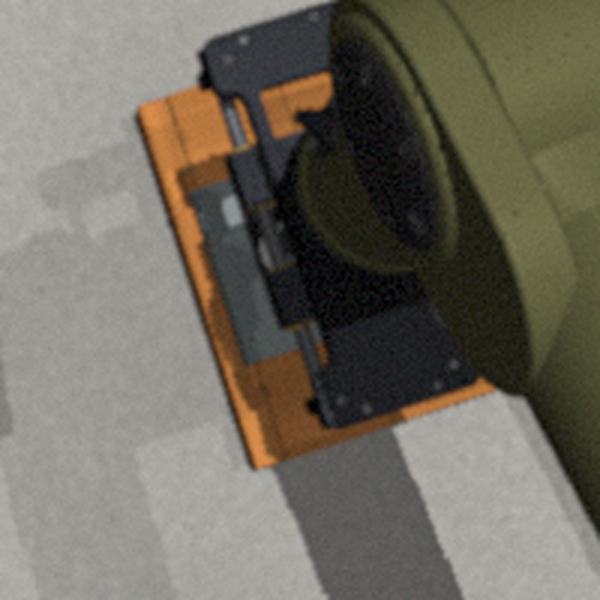

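Run:
```python
from h import *
o=env.get_obs(); t=o['tool_pos']; st()
p,d=read_camera("scene"); im=p[:,:,::-1].copy()
S=8; a,b=225,135; cr=cv2.resize(im[b:b+70,a:a+75],None,fx=S,fy=S,interpolation=cv2.INTER_CUBIC)
def pt(X): return tuple(int(x) for x in ((proj("scene",X)[0]-[a,b]+.5)*S))
zc=t[2]-.0265
th=np.linspace(0,2*np.pi,40)
for z,r,col in((zc,.015,(0,255,0)),(zc+.005,.015,(0,255,255)),(zc-.042,.006,(0,0,255))):
    ps=np.int32([pt([t[0]+r*np.cos(q),t[1]+r*np.sin(q),z]) for q in th]); cv2.polylines(cr,[ps],True,col,1)
R=Ro.from_euler('z',16.5,degrees=True)
ps=np.int32([pt(np.array([.5493,.0668,.056])+R.apply([x,y,0])) for x,y in((-.032,-.0075),(.032,-.0075),(.032,.0075),(-.032,.0075))]); cv2.polylines(cr,[ps],True,(255,0,0),1)
cv2.imwrite("pics/s5.png",cr)
```

```text
7.25 [550.3  68.9 151.9] [-8.991e+01 -1.000e-02 -7.339e+01] F [ 0.02  0.46 -1.24] T [-0.02 -0.12  0.06] w 22.1
```

View pics/s5.png

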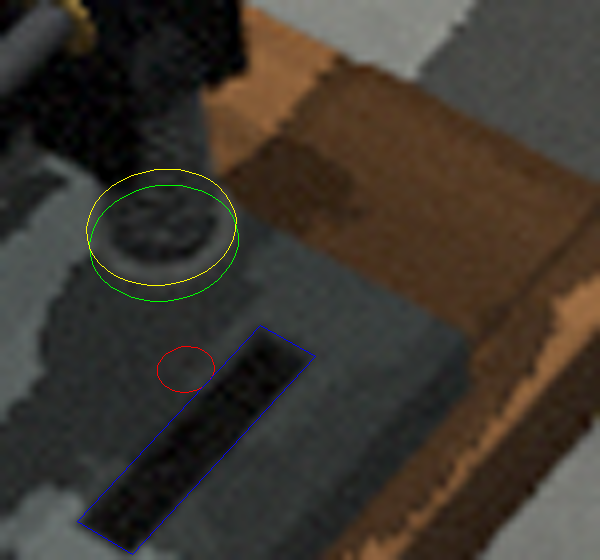

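Run:
```python
from h import *
ims=[]
for k in range(8):
    p,d=read_camera("scene"); ims.append(p.astype(float))
im=np.mean(ims,0)[:,:,::-1]; 
S=8; a,b=225,135; cr=cv2.resize(np.clip((im[b:b+70,a:a+75]-10)*2.6,0,255).astype(np.uint8),None,fx=S,fy=S,interpolation=cv2.INTER_CUBIC)
cv2.imwrite("pics/s6.png",cr); st()
P=deproj("scene",[[u,v] for v in range(150,192) for u in range(235,258)],d[150:192,235:258].ravel()).reshape(42,23,3)
print(np.round(P[::2,::2,2]*1000).astype(int))
```

```text
7.7 [549.9  67.7 151. ] [-8.999e+01 -2.000e-02 -7.349e+01] F [ 0.67  0.3  -2.06] T [-0.02 -0.14  0.01] w 21.7
[[181 184 186 181 174 175 168 163  35  35  37  37]
 [177 180 182 175 169 169 165 160  36  37  36  37]
 [172 174 177 175 164 163 162 156  36  36  36  35]
 [ 57 170 171 170 160 159 156 156  35  38  37  34]
 [ 57 145 165 166 157 154 154 150 141  35  39  36]
 [ 56 130 148 149 148 150 148 144 137 131  36  37]
 [ 56 130 142 145 145 145 144 141 134 131  58  37]
 [ 55 130 134 140 141 140 138 135 128 129  55  56]
 [ 54 779 129 135 137 134 134 130 130 127  56  56]
 [ 57  56 131 130 130 131 130 129 126  57  57  55]
 [ 54  56 124 130 130 128 127 125  56  56  56  53]
 [ 56  56  55  57 111 114 111 109  54  58  56  57]
 [ 54  56  56  56 106 108 106 102  54  56  53  55]
 [ 57  57  55  57  57 103 104 101  57  56  54  53]
 [ 55  57  56  56  56  96  98  95  57  56  55  51]
 [ 57  57  55  55  57  92  92  88  56  56  48  51]
 [ 57  58  57  54  57  57  86  55  55  51  48  47]
 [ 56  54  57  55  56  55  58  54  55  49  48  50]
 [ 55  58  55  54  58  55  54  51  51  49  49  49]
 [ 58  56  56  54  56  55  52  52  49  48  48  56]
 [ 58  56  58  57  54  52  50  50  47  50  57  54]]
```

View pics/s6.png

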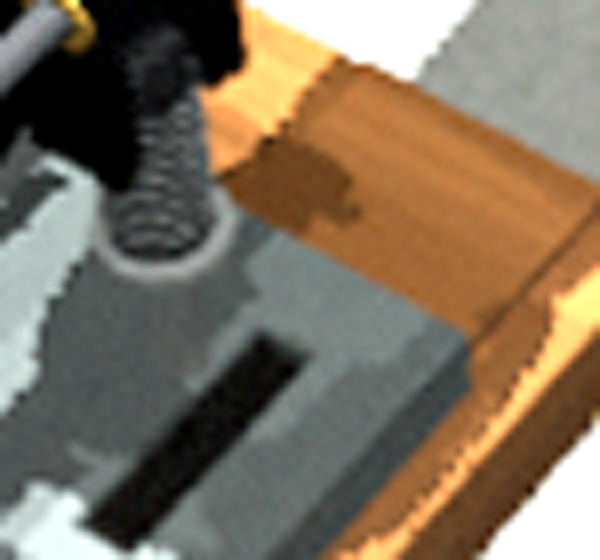

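Run:
```python
from h import *
from scipy.optimize import least_squares
pts=[];sh=[]
for k in range(4):
    p,d=read_camera("scene")
    uv=np.array([[u,v] for v in range(145,190) for u in range(232,262)]); P=deproj("scene",uv,d[145:190,232:262].ravel()); 
    m=(P[:,2]>.080)&(P[:,2]<.118)&(np.hypot(P[:,0]-.55,P[:,1]-.068)<.02); sh.append(P[m])
    m=(P[:,2]>.134)&(P[:,2]<.150)&(np.hypot(P[:,0]-.55,P[:,1]-.068)<.02); pts.append(P[m])
o=env.get_obs(); st()
for nm,Q,r in(("shank",np.vstack(sh),.006),("knob",np.vstack(pts),.0115)):
    f=least_squares(lambda q:np.hypot(Q[:,0]-q[0]-q[2]*(Q[:,2]-.1),Q[:,1]-q[1]-q[3]*(Q[:,2]-.1))-r,[.55,.067,0,0],loss="soft_l1",f_scale=.001)
    f2=least_squares(lambda q:np.hypot(Q[:,0]-q[0],Q[:,1]-q[1])-r,[.55,.067],loss="soft_l1",f_scale=.001)
    print(nm,len(Q),np.round(f.x,4),np.round(f2.x,4),np.abs(f2.fun).mean(), Q[:,2].min())
```

```text
7.9 [549.9  67.6 150.8] [-90.    -0.   -73.49] F [ 0.17  0.11 -0.88] T [-0.03 -0.06 -0.  ] w 21.7
shank 295 [0.55   0.0676 0.0253 0.0159] [0.55   0.0676] 0.0006514591383436063 0.08256789342897546
knob 365 [ 0.5504  0.068  -0.0152 -0.002 ] [0.5498 0.0679] 0.0006555200578853823 0.13400168635015444
```

Camera fit: the pin is upright and coaxial with the TCP, 0.8 mm off the slot line in machine y. Moving to the slot's -x end, then lowering gently.

{"op": "move_arm", "data": {"moves": [[0.8, 5, -12, 0, 0, 0], [0.8, 12, -24, 0, 0, 0], [0.8, 18, -24, 0, 0, 0], [0.8, 22, -24, 0, 0, 0], [0.8, 24, -24, 0, 0, 0], [0.8, 25, -24, 0, 0, 0], [0.8, 26, -24, 0, 0, 0], [0.8, 27, -24, 0, 0, 0], [0.8, 28, -24, 0, 0, 0], [0.8, 28, -24, 0, 0, 0]]}}

```text
time_s: 8.73
tool_pos: [0.5272, 0.0602, 0.1228]
tool_rot: [-90.0, 0.0, -73.5]
force: [-0.3, 0.1, -1.4]
grip_width: 0.0218
```

Run:
```python
from h import *
st()
```

```text
8.73 [527.2  60.2 122.8] [-9.000e+01  1.000e-02 -7.348e+01] F [-0.35  0.14 -1.41] T [-0.02 -0.05  0.05] w 21.8
```

{"op": "move_arm", "data": {"moves": [[0, 1, 0, 0, 0, 0], [0, 2, 0, 0, 0, 0], [0, 3, 0, 0, 0, 0], [0, 4, 0, 0, 0, 0], [0, 5, 0, 0, 0, 0], [0, 5, 0, 0, 0, 0]]}}

```text
time_s: 9.23
tool_pos: [0.5269, 0.06, 0.1176]
tool_rot: [-90.0, -0.0, -73.5]
force: [-0.1, -0.5, -2.3]
grip_width: 0.022
```

{"op": "move_arm", "data": {"moves": [[0, 2, 0, 0, 0, 0], [0, 4, 0, 0, 0, 0], [0, 6, 0, 0, 0, 0], [0, 8, 0, 0, 0, 0], [0, 9, 0, 0, 0, 0], [0, 10, 0, 0, 0, 0], [0, 11, 0, 0, 0, 0], [0, 11, 0, 0, 0, 0]]}}

```text
time_s: 9.9
tool_pos: [0.527, 0.06, 0.1066]
tool_rot: [-90.0, 0.0, -73.5]
force: [0.7, -0.3, -0.6]
grip_width: 0.0216
```

{"op": "move_arm", "data": {"moves": [[0, 0.5, 0, 0, 0, 0], [0, 1, 0, 0, 0, 0], [0, 1.5, 0, 0, 0, 0], [0, 2, 0, 0, 0, 0], [0, 2, 0, 0, 0, 0]]}}

```text
time_s: 10.32
tool_pos: [0.527, 0.06, 0.1047]
tool_rot: [-90.0, -0.0, -73.5]
force: [0.4, -0.7, -0.9]
grip_width: 0.022
```

{"op": "move_arm", "data": {"moves": [[0, 0.5, 0, 0, 0, 0], [0, 1, 0, 0, 0, 0], [0, 1, 0, 0, 0, 0]]}}

```text
time_s: 10.57
tool_pos: [0.5271, 0.0601, 0.1038]
tool_rot: [-90.0, -0.0, -73.5]
force: [0.1, 0.4, -1.0]
grip_width: 0.022
```

{"op": "move_arm", "data": {"moves": [[0, 0.5, 0, 0, 0, 0], [0, 1, 0, 0, 0, 0], [0, 1, 0, 0, 0, 0]]}}

```text
time_s: 10.82
tool_pos: [0.5276, 0.0601, 0.1037]
tool_rot: [-90.0, -0.0, -73.5]
force: [-1.6, 0.5, 4.9]
grip_width: 0.022
```

Contact felt at TCP z≈103.7 with about 6 N. Now feeling along the slot.

{"op": "move_arm", "data": {"moves": [[0, 0.2, 1, 0, 0, 0], [0, 0.2, 2, 0, 0, 0], [0, 0.2, 2, 0, 0, 0]]}}

```text
time_s: 11.07
tool_pos: [0.5286, 0.0604, 0.1036]
tool_rot: [-90.1, -0.0, -73.5]
force: [-4.6, -2.1, 8.1]
grip_width: 0.0217
```

{"op": "move_arm", "data": {"moves": [[0, 0, 1, 0, 0, 0], [0, 0, 2, 0, 0, 0], [0, 0, 2, 0, 0, 0]]}}

```text
time_s: 11.32
tool_pos: [0.5296, 0.0606, 0.1035]
tool_rot: [-90.2, -0.1, -73.5]
force: [-5.4, -1.6, 11.4]
grip_width: 0.0217
```

{"op": "move_arm", "data": {"moves": [[0, 0, 1, 0, 0, 0], [0, 0, 2, 0, 0, 0], [0, 0, 2, 0, 0, 0]]}}

```text
time_s: 11.57
tool_pos: [0.5305, 0.0609, 0.1034]
tool_rot: [-90.4, -0.1, -73.5]
force: [-7.7, -1.6, 13.0]
grip_width: 0.0217
```

{"op": "move_arm", "data": {"moves": [[0, -0.6, 0, 0, 0, 0], [0, -0.6, 0, 0, 0, 0]]}}

```text
time_s: 11.73
tool_pos: [0.5311, 0.0611, 0.1036]
tool_rot: [-90.3, -0.0, -73.5]
force: [-5.5, -0.9, 7.4]
grip_width: 0.0219
```

Run:
```python
from h import *
st()
```

```text
11.73 [531.1  61.1 103.6] [-9.026e+01 -5.000e-02 -7.350e+01] F [-5.54 -0.91  7.45] T [-0.49  1.56  0.03] w 21.9
```

{"op": "move_arm", "data": {"moves": [[0, -0.2, 1, 0, 0, 0], [0, -0.2, 2, 0, 0, 0], [0, -0.2, 2, 0, 0, 0]]}}

```text
time_s: 11.98
tool_pos: [0.5329, 0.0617, 0.1036]
tool_rot: [-90.3, -0.0, -73.5]
force: [-4.6, -1.6, 5.9]
grip_width: 0.0218
```

{"op": "move_arm", "data": {"moves": [[0, 0, 1, 0, 0, 0], [0, 0, 2, 0, 0, 0], [0, 0, 2, 0, 0, 0]]}}

```text
time_s: 12.23
tool_pos: [0.5339, 0.0619, 0.1035]
tool_rot: [-90.4, -0.0, -73.5]
force: [-7.5, -2.5, 8.8]
grip_width: 0.0218
```

{"op": "move_arm", "data": {"moves": [[0, -0.2, 1, 0, 0, 0], [0, -0.2, 2, 0, 0, 0], [0, -0.2, 2, 0, 0, 0]]}}

```text
time_s: 12.48
tool_pos: [0.538, 0.0632, 0.1037]
tool_rot: [-90.1, -0.0, -73.5]
force: [-3.9, -1.3, 4.7]
grip_width: 0.0219
```

{"op": "move_arm", "data": {"moves": [[0, 0, 1, 0, 0, 0], [0, 0, 2, 0, 0, 0], [0, 0, 2, 0, 0, 0]]}}

```text
time_s: 12.73
tool_pos: [0.5395, 0.0637, 0.1036]
tool_rot: [-90.2, -0.0, -73.5]
force: [-4.1, -1.7, 6.5]
grip_width: 0.0217
```

{"op": "move_arm", "data": {"moves": [[0, 0, 0.7, 0, 0, 0], [0, 0, 1.4, 0, 0, 0], [0, 0, 2, 0, 0, 0]]}}

```text
time_s: 12.98
tool_pos: [0.541, 0.0641, 0.1036]
tool_rot: [-90.2, -0.0, -73.5]
force: [-5.0, -1.4, 6.4]
grip_width: 0.0219
```

{"op": "move_arm", "data": {"moves": [[0, -0.1, 0.7, 0, 0, 0], [0, -0.1, 1.4, 0, 0, 0], [0, -0.1, 2, 0, 0, 0]]}}

```text
time_s: 13.23
tool_pos: [0.5442, 0.0651, 0.1037]
tool_rot: [-90.0, -0.0, -73.5]
force: [-3.6, -0.6, 3.7]
grip_width: 0.0219
```

{"op": "move_arm", "data": {"moves": [[0, 0, 0.7, 0, 0, 0], [0, 0, 1.4, 0, 0, 0], [0, 0, 2, 0, 0, 0]]}}

```text
time_s: 13.48
tool_pos: [0.5463, 0.0658, 0.1037]
tool_rot: [-90.0, -0.0, -73.5]
force: [-4.2, -0.5, 3.5]
grip_width: 0.0221
```

{"op": "move_arm", "data": {"moves": [[0, 0.3, 0.7, 0, 0, 0], [0, 0.3, 1.4, 0, 0, 0], [0, 0.3, 2, 0, 0, 0]]}}

```text
time_s: 13.73
tool_pos: [0.5475, 0.0661, 0.1036]
tool_rot: [-90.1, -0.0, -73.5]
force: [-5.2, -1.8, 8.8]
grip_width: 0.0218
```

{"op": "move_arm", "data": {"moves": [[0, 0, 0.7, 0, 0, 0], [0, 0, 1.4, 0, 0, 0], [0, 0, 2, 0, 0, 0]]}}

```text
time_s: 13.98
tool_pos: [0.5484, 0.0663, 0.1035]
tool_rot: [-90.3, -0.0, -73.5]
force: [-8.3, -2.3, 9.6]
grip_width: 0.0222
```

{"op": "move_arm", "data": {"moves": [[0, 0, 0.7, 0, 0, 0], [0, 0, 1.4, 0, 0, 0], [0, 0, 2, 0, 0, 0]]}}

```text
time_s: 14.23
tool_pos: [0.5519, 0.0674, 0.1035]
tool_rot: [-90.0, -0.0, -73.5]
force: [-2.2, -0.4, 2.0]
grip_width: 0.0219
```

{"op": "move_arm", "data": {"moves": [[0, 0.3, 0, 0, 0, 0], [0, 0.6, 0, 0, 0, 0], [0, 0.6, 0, 0, 0, 0]]}}

```text
time_s: 14.48
tool_pos: [0.5526, 0.0677, 0.1025]
tool_rot: [-89.9, 0.0, -73.5]
force: [-1.0, -0.4, -0.9]
grip_width: 0.0216
```

z sank to 102.5 with the force gone, so this may be the hole. Lowering gently to check.

{"op": "move_arm", "data": {"moves": [[0, 0.5, 0, 0, 0, 0], [0, 1, 0, 0, 0, 0], [0, 1.5, 0, 0, 0, 0], [0, 1.5, 0, 0, 0, 0]]}}

```text
time_s: 14.82
tool_pos: [0.5526, 0.0677, 0.1016]
tool_rot: [-89.9, -0.0, -73.5]
force: [1.1, -0.2, 0.1]
grip_width: 0.0217
```

Run:
```python
from h import *
st()
```

```text
14.82 [552.6  67.7 101.6] [-89.93  -0.   -73.48] F [ 1.13 -0.18  0.11] T [ 0.06 -0.36 -0.01] w 21.7
```

{"op": "move_arm", "data": {"moves": [[0, 0.7, 0, 0, 0, 0], [0, 1.4, 0, 0, 0, 0], [0, 2, 0, 0, 0, 0], [0, 2, 0, 0, 0, 0]]}}

```text
time_s: 15.15
tool_pos: [0.5528, 0.0676, 0.0995]
tool_rot: [-89.9, -0.0, -73.5]
force: [2.8, 0.6, -0.3]
grip_width: 0.0218
```

Run:
```python
from h import *
st()
```

```text
15.15 [552.8  67.6  99.5] [-8.990e+01 -1.000e-02 -7.349e+01] F [ 2.78  0.57 -0.31] T [ 0.14 -0.91 -0.02] w 21.8
```

{"op": "move_arm", "data": {"moves": [[0, 1, 0.4, 0, 0, 0], [0, 2, 0.4, 0, 0, 0], [0, 3, 0.4, 0, 0, 0], [0, 4, 0.4, 0, 0, 0], [0, 5, 0.4, 0, 0, 0], [0, 6, 0.4, 0, 0, 0], [0, 6, 0.4, 0, 0, 0]]}}

```text
time_s: 15.73
tool_pos: [0.5527, 0.0677, 0.0933]
tool_rot: [-90.0, -0.0, -73.5]
force: [4.5, 0.3, -0.3]
grip_width: 0.0215
```

{"op": "move_arm", "data": {"moves": [[0, 1, 0, 0, 0, 0], [0, 2, 0, 0, 0, 0], [0, 3, 0, 0, 0, 0], [0, 4, 0, 0, 0, 0], [0, 5, 0, 0, 0, 0], [0, 5, 0, 0, 0, 0]]}}

```text
time_s: 16.23
tool_pos: [0.5526, 0.0676, 0.0883]
tool_rot: [-90.0, -0.0, -73.5]
force: [5.0, 1.6, 0.9]
grip_width: 0.0215
```

{"op": "move_arm", "data": {"moves": [[0, 0, 0.5, 0, 0, 0], [0, 0, 0.8, 0, 0, 0], [0, 0, 0.8, 0, 0, 0]]}}

```text
time_s: 16.48
tool_pos: [0.5529, 0.0677, 0.0882]
tool_rot: [-90.0, -0.0, -73.5]
force: [3.8, 0.3, 0.8]
grip_width: 0.0218
```

Run:
```python
from h import *
st()
```

```text
16.48 [552.9  67.7  88.2] [-90.05  -0.   -73.49] F [3.79 0.33 0.84] T [ 0.24 -1.16 -0.02] w 21.8
```

{"op": "move_arm", "data": {"moves": [[0, 1, 0.5, 0, 0, 0], [0, 2, 0.8, 0, 0, 0], [0, 3, 0.8, 0, 0, 0], [0, 4, 0.8, 0, 0, 0], [0, 4.5, 0.8, 0, 0, 0], [0, 4.5, 0.8, 0, 0, 0]]}}

```text
time_s: 16.98
tool_pos: [0.5533, 0.0679, 0.0833]
tool_rot: [-90.1, 0.0, -73.5]
force: [2.5, 0.0, -1.6]
grip_width: 0.0215
```

Run:
```python
from h import *
st()
```

```text
16.98 [553.3  67.9  83.3] [-9.008e+01  1.000e-02 -7.349e+01] F [ 2.46  0.04 -1.64] T [ 0.12 -0.7   0.02] w 21.5
```

{"op": "move_arm", "data": {"moves": [[0, 0.5, 0.4, 0, 0, 0], [0, 1, 0.4, 0, 0, 0], [0, 1.5, 0.4, 0, 0, 0], [0, 1.5, 0.4, 0, 0, 0]]}}

```text
time_s: 17.32
tool_pos: [0.5537, 0.0679, 0.0819]
tool_rot: [-90.1, 0.0, -73.5]
force: [-0.1, -0.1, -1.8]
grip_width: 0.0216
```

Run:
```python
from h import *
st()
```

```text
17.32 [553.7  67.9  81.9] [-90.08   0.   -73.49] F [-0.11 -0.12 -1.81] T [-0.01 -0.29  0.02] w 21.6
```

Lateral force is gone. Going on until the collar seats.

{"op": "move_arm", "data": {"moves": [[0, 0.5, 0, 0, 0, 0], [0, 1, 0, 0, 0, 0], [0, 1, 0, 0, 0, 0]]}}

```text
time_s: 17.57
tool_pos: [0.5539, 0.0679, 0.0818]
tool_rot: [-90.1, -0.0, -73.5]
force: [-1.6, -0.5, 5.1]
grip_width: 0.0218
```

{"op": "move_arm", "data": {"moves": [[0, 0.5, 0, 0, 0, 0], [0, 0.8, 0, 0, 0, 0], [0, 0.8, 0, 0, 0, 0]]}}

```text
time_s: 17.82
tool_pos: [0.554, 0.0679, 0.0817]
tool_rot: [-90.1, -0.1, -73.5]
force: [-4.6, -1.3, 9.3]
grip_width: 0.022
```

Stopped firmly at 81.7, 22 mm below the face contact, which is exactly home. Relaxing, opening and retreating straight up.

{"op": "move_arm", "data": {"moves": [[0, -1.2, 0, 0, 0, 0], [0, -1.2, 0, 0, 0, 0], [0, -1.2, 0, 0, 0, 0]]}}

```text
time_s: 18.07
tool_pos: [0.5542, 0.0682, 0.0818]
tool_rot: [-90.0, -0.0, -73.5]
force: [-0.5, -0.8, 2.9]
grip_width: 0.0217
```

{"op": "move_arm", "data": {"moves": [[0, 0, 0, 0, 0, 0], [0, 0, 0, 0, 0, 0], [0, 0, 0, 0, 0, 0], [0, 0, 0, 0, 0, 0], [0, 0, 0, 0, 0, 0], [0, 0, 0, 0, 0, 0]], "claw": 48}}

```text
time_s: 18.57
tool_pos: [0.5543, 0.0682, 0.0816]
tool_rot: [-90.0, 0.0, -73.5]
force: [-0.4, -0.9, -0.4]
grip_width: 0.0466
```

Run:
```python
from h import *
st()
```

```text
18.57 [554.3  68.2  81.6] [-90.01   0.   -73.49] F [-0.39 -0.87 -0.38] T [ 0.02 -0.15 -0.01] w 46.6
```

Up 170 mm, then back to the robot's side (tool x+ is machine -y, so I stay off the machine by going along tool -x / -z).

{"op": "move_arm", "data": {"moves": [[0, -5, 0, 0, 0, 0], [0, -15, 0, 0, 0, 0], [0, -35, 0, 0, 0, 0], [0, -65, 0, 0, 0, 0], [0, -100, 0, 0, 0, 0], [0, -140, 0, 0, 0, 0], [0, -180, 0, 0, 0, 0], [-40, -190, 0, 0, 0, 0], [-80, -190, 0, 0, 0, 0], [-120, -190, 0, 0, 0, 0], [-160, -190, 0, 0, 0, 0], [-200, -190, 0, 0, 0, 0], [-200, -190, 0, 0, 0, 0], [-200, -190, 0, 0, 0, 0]]}}

```text
time_s: 19.73
tool_pos: [0.4955, 0.2638, 0.273]
tool_rot: [-89.9, 0.0, -73.1]
force: [0.6, -1.0, 0.5]
grip_width: 0.0481
```

Run:
```python
from h import *
for c in("scene","top"):
    p,d=read_camera(c); cv2.imwrite(f"pics/{c}9.png",p[:,:,::-1])
    if c=="scene":
        cv2.imwrite("pics/z9.png",cv2.resize(p[130:230,190:310],None,fx=5,fy=5,interpolation=cv2.INTER_CUBIC)[:,:,::-1])
        v,u=np.mgrid[100:220,180:320]; P=deproj(c,np.stack([u.ravel(),v.ravel()],1),d[100:220,180:320].ravel())
        Q=P[np.hypot(P[:,0]-.554,P[:,1]-.068)<.017]; 
        print(np.histogram(Q[:,2]*1000,bins=np.arange(50,130,4)))
        t=Q[(Q[:,2]>.105)&(Q[:,2]<.118)]; print("knob top",t.mean(0),np.percentile(Q[:,2],98))
st()
```

```text
(array([ 5, 45, 61, 19, 22, 21, 21, 17, 17, 23, 23, 22, 17, 25, 50, 92,  0,
        0,  0]), array([ 50,  54,  58,  62,  66,  70,  74,  78,  82,  86,  90,  94,  98,
       102, 106, 110, 114, 118, 122, 126]))
knob top [0.55569562 0.0704057  0.11011623] 0.11243073110708487
19.83 [497.8 259.4 272.3] [-8.996e+01 -5.000e-02 -7.350e+01] F [-0.43 -0.51  0.97] T [-0.03 -0.12  0.05] w 48.0
```

View pics/z9.png

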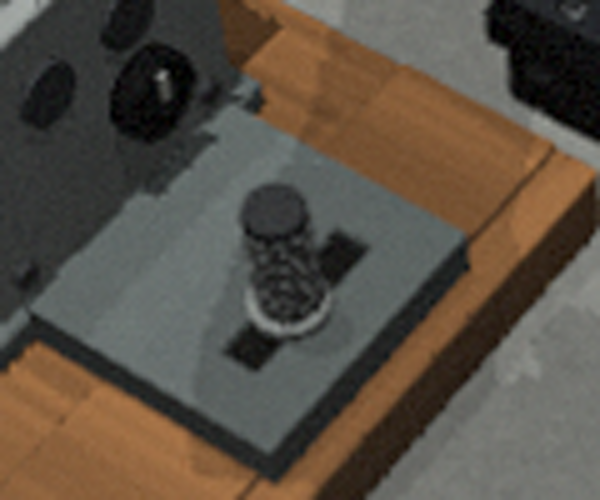

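View pics/scene9.png

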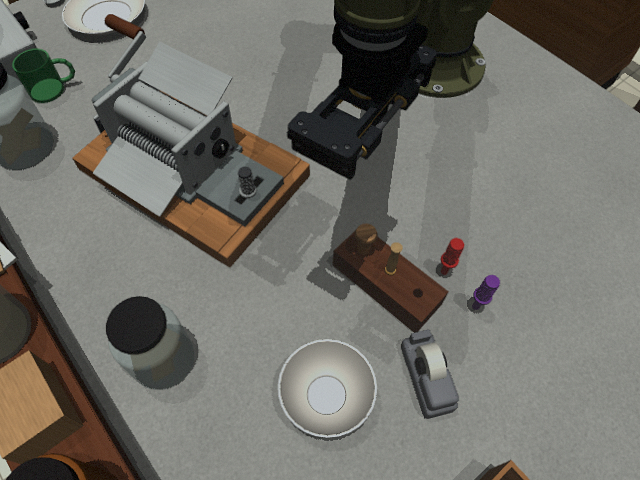

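The pictures show the pin upright in the slot with its collar on the foot (crop (288,310)). The knob top is at z≈0.111 m, which matches the expected 56+55 mm. The pick, brush, bowl, tape and both look-alikes are where they were.

```bash
python3 -c "
from h import *
st(); job.sign_off(); st()"
```

```text
19.83 [497.8 259.4 272.3] [-8.996e+01 -5.000e-02 -7.350e+01] F [-0.43 -0.51  0.97] T [-0.03 -0.12  0.05] w 48.0
the job is handed in; nothing more can be done
the job is handed in; nothing more can be done
```

The pin is home in the machine's foot and the job is handed in, at 19.8 s of the 72 s allowed. I took the dark steel pin from the outer hole of the block and put it down the slot. Feeling along the hidden face from the -x end, I found the hole about 3 to 5 mm to the +x side of the slot's middle. I pushed the pin in there, let go and backed away.

**Seating:** the pin stopped 22 mm below where it first touched the hidden face, which is the full depth. The last picture shows it upright with the collar on the foot. The knob top measured about 111 mm, as expected.

**Forces:** the push on the machine was mostly 4 to 9 N. It rose to 13 N once during the search, when the pin stuck and slipped, and I eased off. Forces were only read at the end of each move, so shorter peaks could have gone unseen.

**Other objects:** the pick, brush, bowl and tape dispenser look unmoved in the last scene picture. I compared them by eye, not by measurement.

**Disagreements:** the gripper read about 22 mm on the 23 mm knob. The side force on the pin reached about 5 N on the way down, and small shifts had cleared it before the collar seated. The final reading after hand-in was refused, so the last numbers are from just before it.

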